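Turn the cover plate square in the drilling jig

TASK

The blue cover plate lies askew in the drilling jig, with its notched corner against the steel peg. Push on the plate's short end beside the corner diagonally opposite the notch, so that the plate turns about the peg until its long edge lies flat against the yellow fence. Keep the notch at the peg and the plate flat on the jig, and leave the grey spare plate where it is.

Things in the scene. Friction and masses are not known exactly. Their poses are not given: they have to be found in the camera images.
- cover_plate: blue plate to turn, 120 x 90 x 15 mm, 0.25 to 0.5 kg, 40 mm bore, four bolt holes, loose on the jig. Long edges along its y, short ends along its x, z up. Its -x +y corner has a 14 x 14 mm notch. Origin: in that notch, where the peg's axis belongs, at the underside. From it the plate spans x -7.5 to +82.5, y -112.5 to +7.5 mm; the notch's sides are x = +6.5 and y = -6.5 mm
- cover_plate_far_corner (a point): blue plate's corner opposite the notch, at half thickness: x +82.5, y -112.5 mm from the plate's origin, in its axes. Push the short end (face y = -112.5) beside this corner, towards the plate's +y: the notch bears on the peg and the plate turns counter-clockwise seen from above. It starts 21 to 33 degrees clockwise of home
- jig: green jig base fixed to the table, 5 mm thick (the plate lies on it, 5 to 20 mm above the table). Origin: axis of its 12 mm steel peg (top at 35 mm), table height. Base spans x -85 to +112, y -140 to +25 mm. Yellow fence: bar along y, face at x = +83.5, y -66 to +8, top at 30 mm. With the plate home against peg and fence, its origin and axes match the jig's in plan
- spare_plate: bystander: grey painted plate of the blue one's shape and size, origin at its notch in the same way, loose on the table to the right of the jig. Not to be moved

How it is judged:
By the outcome, as a careful person would: the job done as asked, in the order asked, and still so for the second after the job is handed in, with the robot touching nothing.
It also fails if it takes over 29 s, if anything falls off the work surface, if the arm or the gripper's body presses on something with over 40 N, if the wrist force passes 120 N, or if a joint passes its speed limit or range.

ROBOT

A 6-joint arm with a two-finger parallel gripper is mounted at the origin on a cart in front of the work surface, level with it; the furniture and walls round the work are solid. World frame = base frame: x ahead of the robot, y to its left, z up, the work surface at z = 0. Lengths are in m, angles in rad, forces in N, time in s.
With the tool pointing down it reaches from about 0.3 to 0.75 m from the base axis. Payload 8.5 kg.
Tool frame: the origin (TCP) lies at the very end of the fingers, on their centre line; the grasp point (between the pads) lies 19 mm behind it; z points along the fingers, y is the line along which they close (so a half turn about z gives the same grasp; the last joint's range is limited). The gripper opens to 88 mm and grips with 3 to 60 N. Pads are 18 mm wide; open, the fingers measure 123 mm over their backs; the gripper's body (75 mm by 187 mm) begins 45 mm behind the grasp point.
Start: joints at [-1.541, 0.381, 1.297, -0, 1.464, -0.215], TCP at [0.133, -0.534, 0.239] pointing down, gripper open.
Joint ranges: [-3.11, 3.11], [-0.89, 2.33], [0.22, 2.48], [-1.42, 4.56], [0.17, 2.85], [-2.88, 2.88]. Speed limits (rad/s): [2.39, 2.39, 3.14, 3.14, 3.14, 3.14].

INTERFACE

Orientations are given as a rotation vector (axis times angle).
In Python, from bench import * gives the robot as it stands. The module is installed in compiled form; this text tells all that it offers.
- The arm moves only by the tool play_rows, never from a script. Its argument "increments" is a list that holds one entry, the list of rows, each a list of 7 numbers: the turn, a rotation vector about the tool's x, y, z in rad, then the shift along the tool's x, y, z in mm, then the opening, from 0 (shut) to 1 (fully open). In form: [[[wx, wy, wz, x, y, z, claw], ...]]. A call has 1 to 20 rows; each row is the pose to reach, as a shift and turn from the pose commanded when the call began, along the tool's axes at that moment; what a row does not reach only later rows make up. A row lasts 1/8 s, in which the tool goes at most 62.5 mm and 10.7 degrees, less where a joint would pass 70% of its speed; a pose out of reach is approached as far as the arm can. A call with a gripper value outside its range is refused whole. The fingers move at their own pace and stop on an object; the grip force is fixed at half the most. Time passes only in rows, so rows that repeat a pose let the fingers close. It gives the time, the measured TCP pose, the force, the opening and the grip force at its end, in the units of the state.
- observe(): the state, without advancing time (a new reading comes with each control period).
- snapshot(name): name is "scene" or "top" or "wrist"; returns the picture (480x640x3 uint8, red, green, blue); there is no depth.
- camera_model(name): a dict with "mtx" (3x3 intrinsics, pixels), "world_to_cam" (4x4, takes a point from world to camera coordinates); the wrist camera has in their place "tool_from_camera" (4x4, takes a point from camera to tool coordinates, whose origin is the TCP and whose axes are the flange's). Camera axes: x right, y down, z forward; pixel columns grow to the right and rows downward; lengths in m; the calibration is good to about 2 mm. A picture is of the moment at which its call begins: read the wrist's pose just before it. camera_model takes no time and is no camera call.
- close_job(): hands the job in; it is judged then, once.
Trained networks look in the newest picture that a camera, given by its name, has taken for a name from the list of things; names that differ only in an ending like _2 or _b are one class to them, and where a whole thing is asked for, a point or a joint stands for the part that bears it (a point fixed in the world has none). Each returns a list of dicts, best first, with "p" (0 to 1); they miss things now and then, are a little off and sometimes report something else, mostly with a low value. They report only what shows in the picture. A call takes as long as a camera call.
- recognise(query, camera): "point" ([x, y, z] in m, in world coordinates, good to about 4 mm: the middle of the surface that is visible of it).
- masks_of(query, camera): "region" (480x640 bool, what is visible of it).
- mark_of(query, camera): "point" ([x, y, z] in m, in world coordinates, good to about 4 mm: a listed point, or the origin of a listed thing).
The state is a dict: "time": time; "q": joint angles; "dq": joint speeds; "joint_efforts": joint torques, N m; "eef_pos": TCP position; "ee_rot": TCP orientation; "contact_force": force on the tool from outside, world axes, zero at the start; "moment": the same for the moment, N m; "opening": opening from 0.0 (shut) to 1.0 (fully open); "finger_force": force on a finger pad.
Only numpy, scipy, OpenCV 4.12 (cv2) and the standard library are available. Lean on these libraries where they do the work, as an engineer would, in place of code of your own. Each camera call takes 0.05 s, during which the arm holds its last target. There are 200 camera calls.

## Working session

There is one attempt and no reset: what is moved stays moved. The work goes in short steps, Python scripts to look and compute and a tool call to move; the robot and the scene stay as the last step left them, time stands still between calls to the robot, and variables do not carry over. Pictures are saved under pics/ and viewed, at most 16 in all, crops included, and the job is handed in when it is done.

Besides the shell and the picture viewer there is one more tool, called as name([rows], argument=value, ...), one row to a line, values as JSON. play_rows: Moves the arm, as the interface text tells. Its arguments: {"type":"object","properties":{"increments":{"type":"array","items":{"type":"array","items":{"type":"array","items":{"type":"number"}}}}},"required":["increments"]}

```bash
mkdir -p pics; python3 - <<'E'
from bench import *
import cv2
s=observe();print(s['time'],s['eef_pos'],s['ee_rot'],s['opening'])
for c in ['top','scene']:
    im=snapshot(c);cv2.imwrite(f'pics/{c}0.png',im[:,:,::-1])
    for n in ['cover_plate','cover_plate_far_corner','jig','spare_plate']:
        r=mark_of(n,c);print(c,n,[(x['point'],x['p']) for x in r[:2]])
E
```

```text
0.0 [ 0.13326078 -0.53332146  0.23815777] [-3.11667418e+00 -3.83411866e-01 -1.03429651e-04] 0.9987287402021007
top cover_plate [([0.5162, 0.1681, 0.0062], 0.72)]
top cover_plate_far_corner [([0.5685, 0.0311, 0.0139], 0.6)]
top jig [([0.5204, 0.1658, 0.0008], 0.79), ([0.5681, 0.0333, 0.0117], 0.49)]
top spare_plate [([0.5422, -0.2625, -0.004], 0.7), ([0.5183, 0.1687, 0.0046], 0.36)]
scene cover_plate [([0.5235, 0.1649, 0.0034], 0.66)]
scene cover_plate_far_corner [([0.5663, 0.0353, 0.0134], 0.55)]
scene jig [([0.5191, 0.1667, -0.0025], 0.76)]
scene spare_plate [([0.5393, -0.2561, -0.001], 0.9)]
```

View pics/top0.png

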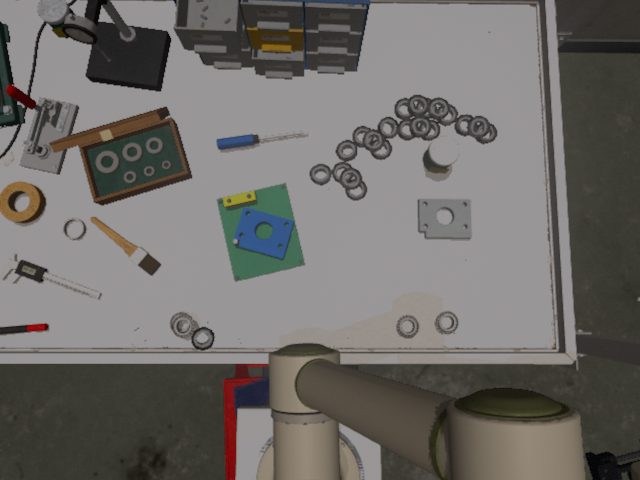

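View pics/scene0.png

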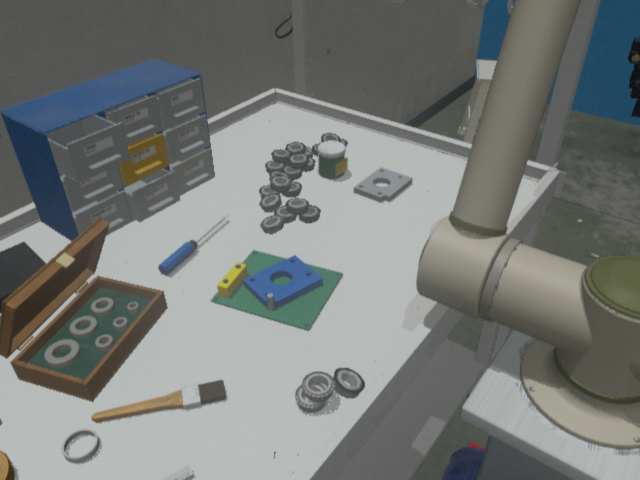

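The top view shows the peg at about (237,241), the fence at (240,199) and the plate's far corner at (295,222). The scene view agrees, and the spare plate at (445,218) in the top view is well clear. Next I'll fit the jig and plate poses.

```bash
cat > h.py <<'E'
from bench import *
import cv2, numpy as np
from scipy.optimize import least_squares
JIG=np.array([[-85,-140],[112,-140],[112,25],[-85,25]])/1e3
PL=np.array([[6.5,-6.5],[6.5,7.5],[82.5,7.5],[82.5,-112.5],[-7.5,-112.5],[-7.5,-6.5]])/1e3
def cams(c,s=None):
    m=camera_model(c)
    if c!='wrist': return m['mtx'],m['world_to_cam']
    T=np.eye(4);T[:3,:3]=cv2.Rodrigues(np.array(s['ee_rot']))[0];T[:3,3]=s['eef_pos']
    return m['mtx'],np.linalg.inv(T@m['tool_from_camera'])
def proj(P,K,W):
    p=(W[:3,:3]@P.T).T+W[:3,3]; p=p@np.array(K).T; return p[:,:2]/p[:,2:]
def place(poly,x,z):
    c,s_=np.cos(x[2]),np.sin(x[2]); q=poly@np.array([[c,s_],[-s_,c]])+x[:2]
    return np.c_[q,np.full(len(q),z)]
def fit(mask,poly,z,x0,K,W):
    cs,_=cv2.findContours(mask.astype(np.uint8),cv2.RETR_EXTERNAL,cv2.CHAIN_APPROX_NONE)
    C=max(cs,key=cv2.contourArea).reshape(-1,2).astype(float)
    def res(x):
        q=proj(place(poly,x,z),K,W).astype(np.float32).reshape(-1,1,2)
        return [cv2.pointPolygonTest(q,(float(a),float(b)),True)-.5 for a,b in C]
    r=least_squares(res,x0,loss='soft_l1',x_scale=[.01,.01,.1],diff_step=1e-3)
    return r.x,np.median(np.abs(r.fun))
def blue(im):
    h=cv2.cvtColor(im,cv2.COLOR_RGB2HSV); m=cv2.inRange(h,(102,120,50),(122,255,255))
    m=cv2.morphologyEx(m,cv2.MORPH_OPEN,np.ones((3,3),np.uint8))
    return m
def comp(m,px):
    n,l,st,ce=cv2.connectedComponentsWithStats(m); i=1+np.argmin([np.hypot(*(c-px))-0.02*s[4] for c,s in zip(ce[1:],st[1:])])
    return l==i
E
python3 - <<'E'
from h import *
for c in ['top','scene']:
    K,W=cams(c); im=snapshot(c)
    px=proj(np.array([[.54,.10,.02]]),K,W)[0]
    m=comp(blue(im),px); print(c,m.sum())
    x,e=fit(m,PL,.02,[.518,.167,np.radians(-16)],K,W);print('plate',x[:2],np.degrees(x[2]),e)
    jm=masks_of('jig',c)[0]['region']; h=cv2.cvtColor(im,cv2.COLOR_RGB2HSV)
    g=cv2.inRange(h,(55,60,40),(95,255,255))>0
    g=(jm|m|g); y=comp(g.astype(np.uint8),px);print(y.sum())
    x,e=fit(y,JIG,.005,[.518,.167,np.radians(12)],K,W);print('jig',x[:2],np.degrees(x[2]),e)
E
```

```text
top 1745
plate [0.51943337 0.16739678] -15.67081435350959 0.24539925674359175
5922
jig [0.51908175 0.16829535] 13.699017590885182 0.2832571574632724
scene 1601
plate [0.52054878 0.16589972] -16.00823102743881 0.3592069773889772
5893
jig [0.51965311 0.16866496] 13.763453814197902 0.8514508408023416
```

```bash
cat >> h.py <<'E'
PEG=np.array([.5194,.168])
def rel(s,xy,z,yaw):
    """tool increments to reach TCP xy,z pointing down with tool -y along plate +y at yaw (deg)"""
    R0=cv2.Rodrigues(np.array(s['ee_rot']))[0]; a=np.radians(yaw)
    x=np.array([np.cos(a),np.sin(a),0]); y=np.array([np.sin(a),-np.cos(a),0])
    R=np.c_[x,y,[0,0,-1]]
    w=cv2.Rodrigues(R0.T@R)[0].ravel(); d=R0.T@(np.array([*xy,z])-s['eef_pos'])*1e3
    return np.round(np.r_[w,d],4)
def at(yaw,X,Y): return place(np.array([[X,Y]])/1e3,[*PEG,np.radians(yaw)],0)[0,:2]
E
python3 - <<'E'
from h import *
s=observe();np.set_printoptions(suppress=True)
for z in (.238,.1): print(rel(s,at(-15.8,70,-160),z,-15.8))
E
```

```text
[  -0.       -0.        0.5206  525.7704 -413.474     0.7533]
[  -0.       -0.        0.5206  525.7686 -413.4737  138.7533]
```

play_rows([
  [[0, 0, 0.05, 50, -39, 0, 0], [0, 0, 0.1, 97, -76, 0, 0], [0, 0, 0.15, 144, -113, 0, 0], [0, 0, 0.2, 191, -150, 0, 0], [0, 0, 0.25, 238, -187, 0, 0], [0, 0, 0.3, 285, -224, 0, 0], [0, 0, 0.35, 332, -261, 0, 0], [0, 0, 0.4, 379, -298, 0, 0], [0, 0, 0.45, 426, -335, 0, 0], [0, 0, 0.5, 473, -372, 0, 0], [0, 0, 0.52, 510, -401, 0, 0], [0, 0, 0.52, 526, -413, 0, 0], [0, 0, 0.52, 526, -413, 0, 0], [0, 0, 0.52, 526, -413, 50, 0], [0, 0, 0.52, 526, -413, 100, 0], [0, 0, 0.52, 526, -413, 130, 0], [0, 0, 0.52, 526, -413, 139, 0], [0, 0, 0.52, 526, -413, 139, 0]],
])

```text
time: 2.95
eef_pos: [0.5435, -0.0064, 0.1004]
ee_rot: [3.112, -0.433, 0.001]
contact_force: [-0.3, -0.0, 0.0]
opening: 0.007
finger_force: 0.0
```

```bash
python3 - <<'E'
from h import *
np.set_printoptions(suppress=True,precision=4)
s=observe();print(s['time'],s['eef_pos'],s['opening'],s['q'],s['contact_force'])
im=snapshot('wrist');K,W=cams('wrist',s)
m=blue(im);px=proj(np.array([[.54,.10,.02]]),K,W)[0];print(px)
o=im[:,:,::-1].copy()
for P,z,x in ((PL,.02,[.5194,.168,np.radians(-15.8)]),(JIG,.005,[.5194,.168,np.radians(13.7)])):
    cv2.polylines(o,[proj(place(P,x,z),K,W).astype(np.int32)],True,(0,0,255),1)
cv2.imwrite('pics/w1.png',o)
x,e=fit(comp(m,px),PL,.02,[.5194,.168,np.radians(-15.8)],K,W);print(x,np.degrees(x[2]),e)
print(rel(s,at(-15.8,70,-150),.009,-15.8))
E
```

```text
2.95 [ 0.5435 -0.0064  0.1004] 0.006796832995920025 [-0.2295  0.5102  1.5219 -0.0001  1.1091  1.6176] [-0.3382 -0.0057  0.0354]
[169.0097 303.4338]
[ 0.5235  0.1673 -0.2816] -16.13328947070932 1.8056407388411202
[  0.0001  -0.0005  -0.0005  -0.7245 -11.2142  91.3623]
```

View pics/w1.png

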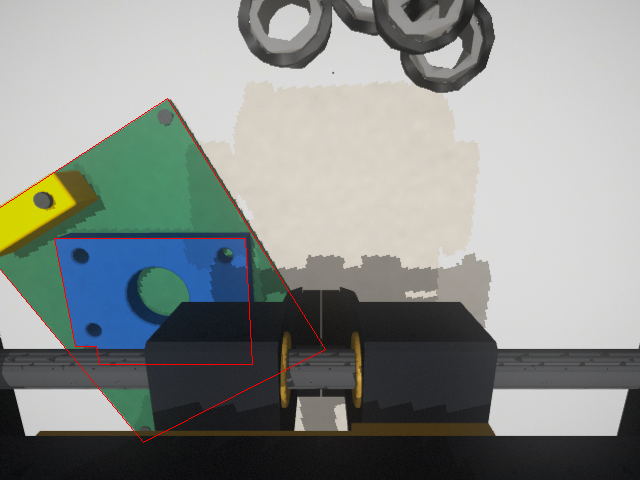

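The wrist overlay fits both the plate (corner about (247,238)) and the jig. I'm descending beside the short end and starting a slow approach.

play_rows([
  [[0, 0, 0, -0.5, -4, 40, 0], [0, 0, 0, -0.5, -9, 75, 0], [0, 0, 0, -0.5, -11, 88, 0], [0, 0, 0, -0.5, -11, 91, 0], [0, 0, 0, -0.5, -11, 91, 0], [0, 0, 0, -0.5, -16, 91, 0], [0, 0, 0, -0.5, -21, 91, 0], [0, 0, 0, -0.5, -24, 91, 0], [0, 0, 0, -0.5, -26, 91, 0], [0, 0, 0, -0.5, -26, 91, 0]],
])

```text
time: 4.25
eef_pos: [0.5501, 0.0199, 0.0088]
ee_rot: [-3.112, 0.431, -0.0]
contact_force: [0.7, -1.0, 0.6]
opening: 0.0
finger_force: 0.0
```

```bash
python3 - <<'E'
from h import *
np.set_printoptions(suppress=True,precision=4)
s=observe();print(s['time'],s['eef_pos'],s['contact_force'])
im=snapshot('wrist');K,W=cams('wrist',s)
cv2.imwrite('pics/w2.png',im[:,:,::-1])
print(rel(s,at(-15.8,70,-132),.009,-15.8))
for a in range(0,31,5): print(a,rel(s,at(-15.8+a,70,-129.5),.009,-15.8+a))
E
```

```text
4.25 [0.5501 0.0199 0.0088] [ 0.7402 -0.9863  0.6252]
[-0.     -0.      0.0008  0.1015 -2.1662 -0.2445]
0 [-0.     -0.      0.0008  0.1034 -4.6662 -0.2445]
5 [ -0.      -0.      -0.0865  11.1287 -11.2516  -0.2443]
10 [ -0.      -0.      -0.1738  21.5381 -18.7728  -0.2442]
15 [ -0.      -0.      -0.261   31.2523 -27.1727  -0.2441]
20 [ -0.      -0.      -0.3483  40.1975 -36.3872  -0.2439]
25 [ -0.      -0.      -0.4356  48.3055 -46.3463  -0.2437]
30 [ -0.      -0.      -0.5228  55.5147 -56.9741  -0.2435]
```

View pics/w2.png

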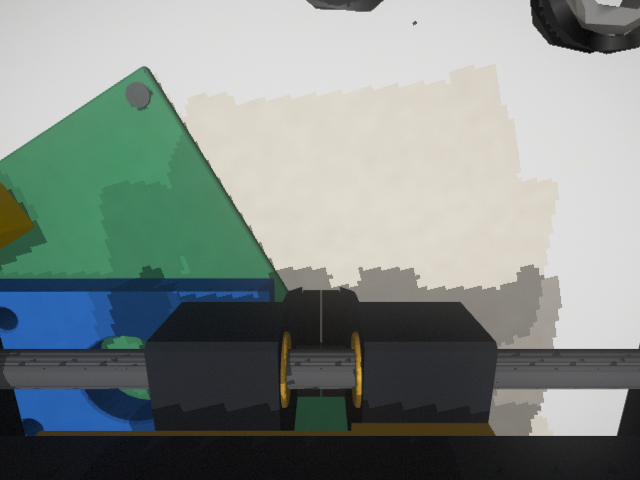

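The finger (left edge at pixel 285) is a few mm off the plate's short end (pixel 272), just below the far corner. Next I push along the arc, turning the tool with the plate.

play_rows([
  [[0, 0, 0, 0.1, -2.5, -0.2, 0], [0, 0, 0, 0.1, -4.7, -0.2, 0], [0, 0, -0.022, 2.8, -6.2, -0.2, 0], [0, 0, -0.043, 5.6, -7.9, -0.2, 0], [0, 0, -0.065, 8.4, -9.5, -0.2, 0], [0, 0, -0.087, 11.1, -11.3, -0.2, 0], [0, 0, -0.108, 13.7, -13.1, -0.2, 0], [0, 0, -0.13, 16.3, -14.9, -0.2, 0], [0, 0, -0.152, 18.9, -16.8, -0.2, 0], [0, 0, -0.174, 21.5, -18.8, -0.2, 0], [0, 0, -0.195, 24, -20.8, -0.2, 0], [0, 0, -0.217, 26.5, -22.9, -0.2, 0], [0, 0, -0.239, 28.9, -25, -0.2, 0], [0, 0, -0.261, 31.3, -27.2, -0.2, 0], [0, 0, -0.283, 33.5, -29.4, -0.2, 0], [0, 0, -0.305, 35.8, -31.7, -0.2, 0], [0, 0, -0.326, 38, -34, -0.2, 0], [0, 0, -0.348, 40.2, -36.4, -0.2, 0], [0, 0, -0.348, 40.2, -36.4, -0.2, 0]],
])

```text
time: 6.68
eef_pos: [0.5989, 0.044, 0.009]
ee_rot: [-3.139, -0.115, -0.001]
contact_force: [0.1, -0.4, -0.1]
opening: 0.005
finger_force: 0.0
```

```bash
cat > look.py <<'E'
from h import *
import sys
np.set_printoptions(suppress=True,precision=4)
s=observe();print(s['time'],s['eef_pos'],s['contact_force'],s['moment'])
im=snapshot('wrist');K,W=cams('wrist',s);cv2.imwrite(f'pics/{sys.argv[1]}w.png',im[:,:,::-1])
im=snapshot('top');K,W=cams('top');cv2.imwrite(f'pics/{sys.argv[1]}t.png',cv2.resize(im[150:300,180:340,::-1],None,fx=4,fy=4))
im=snapshot('scene');K,W=cams('scene');cv2.imwrite(f'pics/{sys.argv[1]}s.png',cv2.resize(im[230:345,195:360,::-1],None,fx=4,fy=4))
px=proj(np.array([[.54,.10,.02]]),K,W)[0];
m=comp(blue(im),px); print(m.sum()); x,e=fit(m,PL,.02,[.519,.167,np.radians(float(sys.argv[2]))],K,W);print(x[:2],np.degrees(x[2]),e)
E
python3 look.py a 4
python3 - <<'E'
from h import *
np.set_printoptions(suppress=True,precision=4)
s=observe()
for a in range(4,17,2): print(a,rel(s,at(a,70,-129.5),.009,a))
E
```

```text
6.675 [0.5989 0.044  0.009 ] [ 0.0968 -0.4104 -0.1342] [ 0.0625 -0.026   0.0127]
1023
[0.5196 0.1643] 5.316527419833486 4.196630480376954
4 [-0.0001 -0.      0.0029 -0.398   0.1976 -0.0148]
6 [-0.0001 -0.     -0.0321  4.086  -2.3114 -0.0143]
8 [-0.0001 -0.     -0.067   8.4798 -4.9755 -0.0138]
10 [-0.0001 -0.     -0.1019 12.7778 -7.7912 -0.0132]
12 [ -0.0001  -0.0001  -0.1368  16.975  -10.7552  -0.0127]
14 [ -0.0001  -0.0001  -0.1717  21.0662 -13.8639  -0.0121]
16 [ -0.0001  -0.0001  -0.2066  25.0464 -17.1135  -0.0115]
```

View pics/as.png

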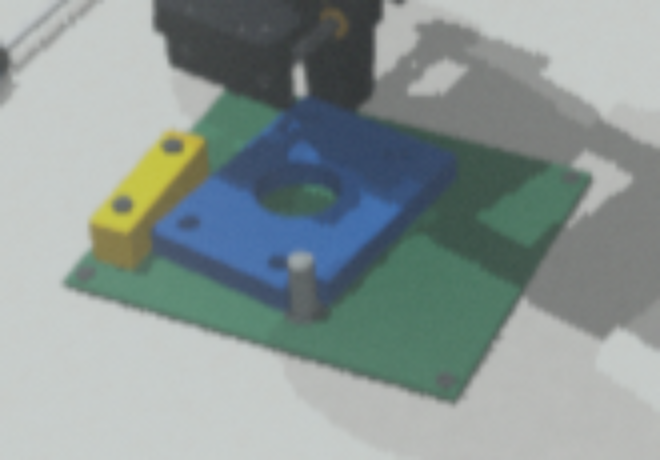

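The plate has turned with the notch still at the peg (peg at (302,285)). A wedge gap to the fence of about 10° remains. I'll continue to about 12°, then creep.

play_rows([
  [[0, 0, -0.015, 1.8, -1, 0, 0], [0, 0, -0.032, 4.1, -2.3, 0, 0], [0, 0, -0.05, 6.3, -3.6, 0, 0], [0, 0, -0.067, 8.5, -5, 0, 0], [0, 0, -0.085, 10.6, -6.4, 0, 0], [0, 0, -0.102, 12.8, -7.8, 0, 0], [0, 0, -0.12, 14.9, -9.3, 0, 0], [0, 0, -0.137, 17, -10.8, 0, 0], [0, 0, -0.146, 18, -11.5, 0, 0], [0, 0, -0.146, 18, -11.5, 0, 0]],
])

```text
time: 8.07
eef_pos: [0.6159, 0.0567, 0.009]
ee_rot: [-3.123, -0.343, -0.0]
contact_force: [0.2, -0.5, 0.4]
opening: 0.007
finger_force: 0.2
```

```bash
python3 look.py b 12
python3 - <<'E'
from h import *
np.set_printoptions(suppress=True,precision=4)
s=observe()
for a in (12,12.5,13,13.5,14,14.5,15): print(a,rel(s,at(a,70,-129.5),.009,min(a,13.7)))
E
```

```text
8.075 [0.6159 0.0567 0.009 ] [ 0.2329 -0.5051  0.4141] [-0.031  -0.1535 -0.0076]
854
[0.5199 0.1546] 19.769916137532093 2.479568163548598
12 [-0.0002 -0.0001  0.0092 -1.1385  0.5859 -0.0415]
12.5 [-0.0002 -0.0001  0.0005 -0.0054 -0.0194 -0.0413]
13 [-0.0002 -0.0001 -0.0082  1.1223 -0.6346 -0.0411]
13.5 [-0.0002 -0.0001 -0.0169  2.2446 -1.2597 -0.0409]
14 [-0.0002 -0.0001 -0.0204  3.3615 -1.8945 -0.0407]
14.5 [-0.0002 -0.0001 -0.0204  4.4727 -2.539  -0.0405]
15 [-0.0002 -0.0001 -0.0204  5.5783 -3.1932 -0.0403]
```

View pics/bs.png

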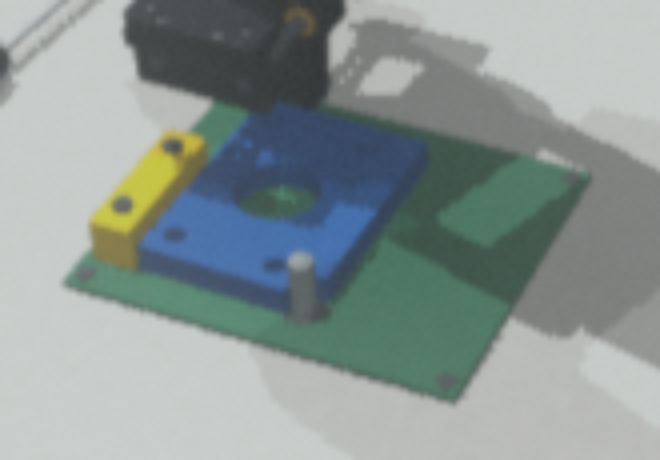

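Nearly home, with a thin gap left at the far end of the fence. Creeping in small steps and watching the force.

play_rows([
  [[0, 0, -0.008, 1.1, -0.6, 0, 0], [0, 0, -0.012, 1.7, -0.9, 0, 0], [0, 0, -0.012, 1.7, -0.9, 0, 0]],
])

```text
time: 8.6
eef_pos: [0.6173, 0.0579, 0.0089]
ee_rot: [-3.121, -0.362, 0.0]
contact_force: [-0.1, -0.2, 0.3]
opening: 0.002
finger_force: 0.3
```

play_rows([
  [[0, 0, -0.004, 0.5, -0.4, 0, 0], [0, 0, -0.008, 0.9, -0.7, 0, 0], [0, 0, -0.008, 0.9, -0.7, 0, 0]],
])

```text
time: 8.98
eef_pos: [0.6181, 0.0588, 0.009]
ee_rot: [3.119, 0.374, 0.0]
contact_force: [0.3, -0.7, -0.3]
opening: 0.005
finger_force: 0.5
```

play_rows([
  [[0, 0, 0, 0.2, -0.4, 0, 0], [0, 0, 0, 0.4, -0.8, 0, 0], [0, 0, 0, 0.4, -0.8, 0, 0]],
])

```text
time: 9.35
eef_pos: [0.6183, 0.0597, 0.009]
ee_rot: [3.119, 0.374, 0.0]
contact_force: [1.1, -0.3, -0.7]
opening: 0.004
finger_force: 0.6
```

```bash
python3 look.py c 13
```

```text
9.35 [0.6183 0.0597 0.009 ] [ 1.1015 -0.2685 -0.7138] [-0.1548 -0.0967 -0.0467]
856
[0.5203 0.1567] 20.259704973445377 2.235717988371402
```

View pics/cs.png

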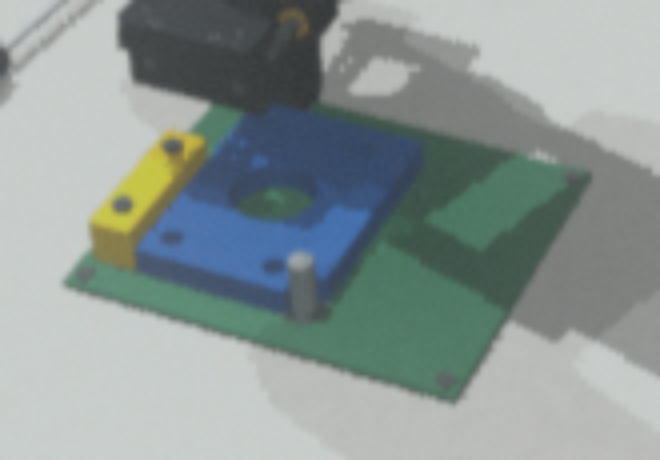

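View pics/cw.png

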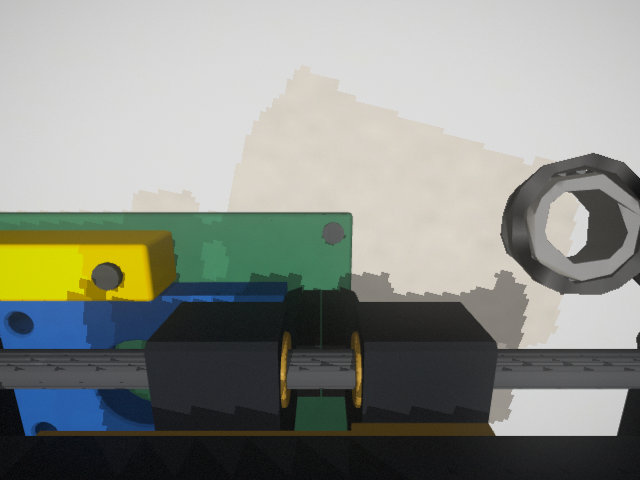

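The plate's edge looks parallel to the fence (fence face at row 300 and plate edge at row 282–300 in the wrist view), but no stop force has built up yet. I'll continue.

play_rows([
  [[0, 0, 0, 0.2, -0.5, 0, 0], [0, 0, 0, 0.3, -0.8, 0, 0], [0, 0, 0, 0.3, -0.8, 0, 0]],
])

```text
time: 9.88
eef_pos: [0.6183, 0.0605, 0.009]
ee_rot: [3.119, 0.374, -0.0]
contact_force: [0.6, -1.8, -0.8]
opening: 0.003
finger_force: 0.6
```

play_rows([
  [[0, 0, 0, 0.2, -0.5, 0, 0], [0, 0, 0, 0.3, -0.8, 0, 0], [0, 0, 0, 0.3, -0.8, 0, 0]],
])

```text
time: 10.25
eef_pos: [0.6186, 0.0612, 0.009]
ee_rot: [3.119, 0.374, 0.001]
contact_force: [1.2, -1.3, -0.7]
opening: 0.005
finger_force: 1.2
```

play_rows([
  [[0, 0, 0, 0.2, -0.5, 0, 0], [0, 0, 0, 0.3, -1, 0, 0], [0, 0, 0, 0.3, -1, 0, 0]],
])

```text
time: 10.62
eef_pos: [0.6191, 0.062, 0.0091]
ee_rot: [3.119, 0.374, 0.002]
contact_force: [5.1, -3.1, -0.8]
opening: 0.004
finger_force: 2.3
```

play_rows([
  [[0, 0, 0, 0.2, -0.5, 0, 0], [0, 0, 0, 0.2, -0.8, 0, 0], [0, 0, 0, 0.2, -0.8, 0, 0]],
])

```text
time: 11.0
eef_pos: [0.6195, 0.0625, 0.0093]
ee_rot: [3.118, 0.374, 0.004]
contact_force: [5.0, -4.6, -1.2]
opening: 0.002
finger_force: 3.1
```

```bash
python3 look.py d 13
```

```text
11.0 [0.6195 0.0625 0.0093] [ 5.0346 -4.6319 -1.1502] [-0.829  -0.7674  0.0241]
833
[0.5203 0.1561] 21.39881417810855 2.59923577524056
```

View pics/dw.png

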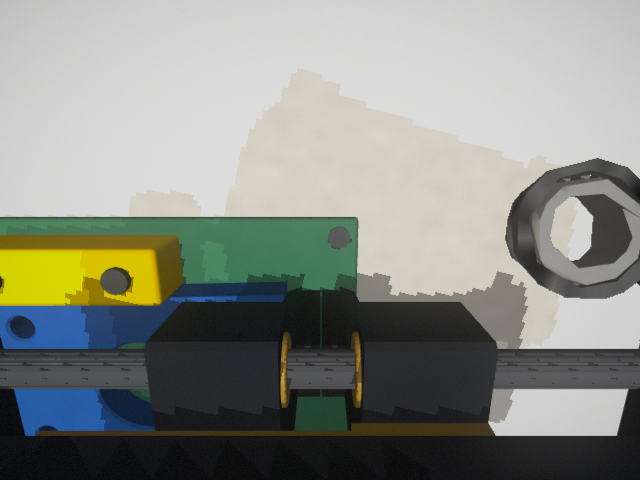

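The force now has a sideways part, because I moved mostly along y while the contact point swings towards +x. I'll relieve that by moving along the arc.

play_rows([
  [[0, 0, 0, 0.8, 0, 0, 0], [0, 0, 0, 1.6, -0.2, 0, 0], [0, 0, 0, 2.4, -0.4, 0, 0], [0, 0, 0, 2.4, -0.4, 0, 0]],
])

```text
time: 11.65
eef_pos: [0.62, 0.0629, 0.0089]
ee_rot: [3.117, 0.374, -0.004]
contact_force: [-2.2, -9.4, 2.2]
opening: 0.007
finger_force: 4.3
```

play_rows([
  [[0, 0, 0, 0.5, -0.4, 0, 0], [0, 0, 0, 1, -0.8, 0, 0], [0, 0, 0, 1, -0.8, 0, 0]],
])

```text
time: 12.02
eef_pos: [0.6202, 0.0631, 0.0089]
ee_rot: [3.116, 0.374, -0.006]
contact_force: [-5.4, -14.2, 2.9]
opening: 0.006
finger_force: 6.2
```

A firm stop: 15 N with almost no motion. Backing off straight along the push line and lifting.

play_rows([
  [[0, 0, 0, -1, 2, 0, 0], [0, 0, 0, -2, 6, 0, 0], [0, 0, 0, -2, 15, 0, 0], [0, 0, 0, -2, 25, 0, 0], [0, 0, 0, -2, 25, -40, 0], [0, 0, 0, -2, 40, -90, 0], [0, 0, 0, -2, 80, -140, 0], [0, 0, 0, -2, 130, -160, 0], [0, 0, 0, -2, 180, -160, 0], [0, 0, 0, -2, 180, -160, 0]],
])

```text
time: 13.28
eef_pos: [0.6623, -0.1141, 0.1685]
ee_rot: [3.12, 0.367, 0.0]
contact_force: [-0.1, 1.0, -0.8]
opening: 0.006
finger_force: 0.0
```

```bash
python3 look.py e 13; python3 - <<'E'
from h import *
for c in ['top','scene']:
    K,W=cams(c); im=snapshot(c)
    px=proj(np.array([[.555,.12,.02]]),K,W)[0]
    m=comp(blue(im),px); print(c,m.sum())
    x,e=fit(m,PL,.02,[.5194,.168,np.radians(13.7)],K,W);print('plate',x[:2],np.degrees(x[2]),e)
    print(mark_of('spare_plate',c)[:1])
    o=im[:,:,::-1].copy()
    r=slice(150,300),slice(180,340)
    if c=='scene': r=slice(230,345),slice(195,360)
    cv2.imwrite(f'pics/f{c}.png',cv2.resize(o[r],None,fx=4,fy=4,interpolation=cv2.INTER_CUBIC))
a=cv2.imread('pics/ftop.png');b=cv2.imread('pics/fscene.png')
a=cv2.resize(a,(390,366));b=cv2.resize(b,(410,286));o=np.zeros((366,800,3),np.uint8);o[:,:390]=a;o[:286,390:]=b;cv2.imwrite('pics/final.png',o)
E
```

```text
13.275 [ 0.6623 -0.1141  0.1685] [-0.1041  0.9922 -0.8145] [-0.027  -0.0266  0.0224]
1573
[0.5192 0.1646] 15.70785056480261 0.3938157462942243
top 1709
plate [0.51860998 0.16782282] 15.01499084245773 0.2580591857089798
[{'point': [0.5411, -0.2595, -0.0037], 'p': 0.92}]
scene 1564
plate [0.51950979 0.16522222] 14.901032062675688 0.4793779758133659
[{'point': [0.537, -0.2597, -0.0006], 'p': 0.59}]
```

View pics/final.png

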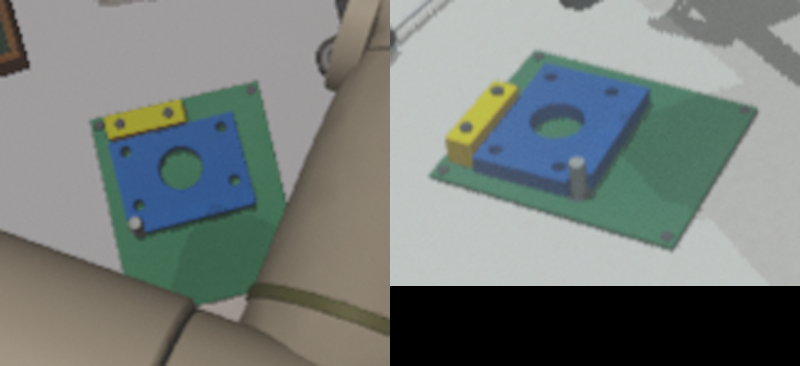

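The plate is home to within about a degree. However, the fits give 15.0° for the plate against 13.7° for the jig, so it may be slightly over-turned within the clearance. A closer wrist view over the fence will settle it.

```bash
python3 - <<'E'
from h import *
np.set_printoptions(suppress=True,precision=4)
s=observe();print(rel(s,at(13.7,15,-55),.21,13.7))
E
```

```text
[  -0.0002    0.0001    0.001   -57.6804 -248.081   -40.9083]
```

play_rows([
  [[0, 0, 0, -12, -40, -40, 0], [0, 0, 0, -24, -95, -40, 0], [0, 0, 0, -36, -150, -40, 0], [0, 0, 0, -48, -205, -40, 0], [0, 0, 0, -58, -248, -40, 0], [0, 0, 0, -58, -248, -40, 0], [0, 0, 0, -58, -248, -40, 0]],
])

```text
time: 14.5
eef_pos: [0.5473, 0.1169, 0.2091]
ee_rot: [3.119, 0.375, 0.001]
contact_force: [0.5, 0.1, 0.7]
opening: 0.007
finger_force: 0.0
```

```bash
python3 - <<'E'
from h import *
np.set_printoptions(suppress=True,precision=4)
s=observe();print(s['time'],s['eef_pos'])
im=snapshot('wrist');K,W=cams('wrist',s)
o=im[:,:,::-1].copy();cv2.imwrite('pics/w5raw.png',o)
for z,P in ((.02,PL),(.005,JIG),(.03,np.array([[83.5,-66],[83.5,8]])/1e3)):
    cv2.polylines(o,[proj(place(P,[*PEG,np.radians(13.7)],z),K,W).astype(np.int32)],True,(0,0,255),1)
cv2.imwrite('pics/w5.png',o)
E
```

```text
14.5 [0.5473 0.1169 0.2091]
```

View pics/w5.png

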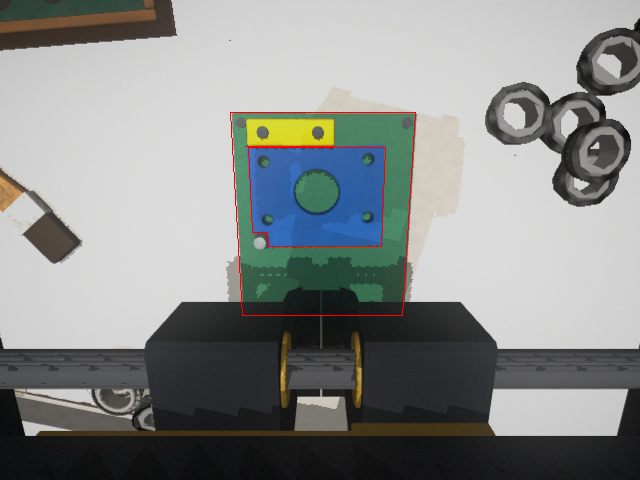

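The wrist view shows the plate (248–385, 147–247), fence and peg all unobstructed and close to the home overlay. I'll measure the small angle.

```bash
python3 - <<'E'
from h import *
np.set_printoptions(suppress=True,precision=4)
s=observe();K,W=cams('wrist',s);im=cv2.imread('pics/w5raw.png')[:,:,::-1].copy()
x0=[*PEG,np.radians(13.7)]
m=comp(blue(im),np.array([318,195])); x,e=fit(m,PL,.02,x0,K,W);print('plate',x[:2],np.degrees(x[2]),e)
Kp=np.array(K);Wi=np.linalg.inv(W)
def tojig(px,z):
    d=(Wi[:3,:3]@np.linalg.inv(Kp)@np.c_[px,np.ones(len(px))].T).T;o=Wi[:3,3]
    w=o+d*((z-o[2])/d[:,2])[:,None]; c,s_=np.cos(x0[2]),np.sin(x0[2]);q=(w[:,:2]-PEG)*1e3
    return q@np.array([[c,-s_],[s_,c]])
def edge(sig,idx,lo,hi,vert,z,name):
    # strongest subpixel gradient along rows (vert) or cols
    P=[]
    for i in idx:
        v=(sig[lo:hi,i] if vert else sig[i,lo:hi]).astype(float);g=np.abs(np.gradient(v));k=int(np.argmax(g))
        a=max(0,k-2);p=lo+np.average(np.arange(a,min(len(g),k+3)),weights=g[a:k+3]+1e-9)
        P.append((i,p) if vert else (p,i))
    q=tojig(np.array(P),z); u,v=(q[:,1],q[:,0]) if vert else (q[:,0],q[:,1])
    f=np.polyfit(u,v,1);r=np.abs(v-np.polyval(f,u));k=r<2*np.median(r)+.2;f=np.polyfit(u[k],v[k],1)
    print(name,'angle',np.degrees(np.arctan(f[0]))*(-1 if vert else 1),'pos',np.polyval(f,u.mean()),'at',u.mean(),k.sum())
I=im.astype(int); b=I[:,:,2]-I[:,:,1]; y=I[:,:,0]-I[:,:,2]; r=I[:,:,0]-I[:,:,1]
edge(b,range(338,380),140,155,True,.02,'plate long +x (free part)')
edge(b,range(272,378),238,256,True,.02,'plate -x edge')
edge(b,range(155,240),372,395,False,.02,'plate -y end')
edge(b,range(155,228),240,260,False,.02,'plate +y end')
edge(r,range(250,400),106,119,True,.005,'jig +x edge')
edge(r,range(125,250),400,425,False,.005,'jig -y edge')
edge(y,range(252,330),114,124,True,.03,'fence back')
edge(b,range(252,330),138,155,True,.03,'fence front')
E
python3 -c "
import cv2
i=cv2.imread('pics/w5raw.png')[105:265,230:400];cv2.imwrite('pics/w5c.png',cv2.resize(i,None,fx=3.7,fy=3.7,interpolation=cv2.INTER_NEAREST))"
```

```text
plate [0.5191 0.1674] 15.044362707749437 0.2678129207514717
plate long +x (free part) angle 1.3136396517567368 pos 84.33582423897045 at -89.05587708616797 40
plate -x edge angle 1.3430671158013296 pos -6.628902731688279 at -59.56418620047013 106
plate -y end angle 1.348373332471275 pos -112.39123731483699 at 38.72201639738321 85
plate +y end angle 1.3636985056254092 pos 8.032450309598255 at 44.3504193354218 73
jig +x edge angle 2.188743111263324 pos 110.36983492613267 at -59.49708261266103 127
jig -y edge angle -0.08995226728876224 pos -140.84918209968845 at 45.60655835919313 123
fence back angle -0.1400284911826979 pos 105.75593723493077 at -31.089804608252443 77
fence front angle -0.10385287324084624 pos 84.1864892367727 at -30.618023395014795 69
```

View pics/w5c.png

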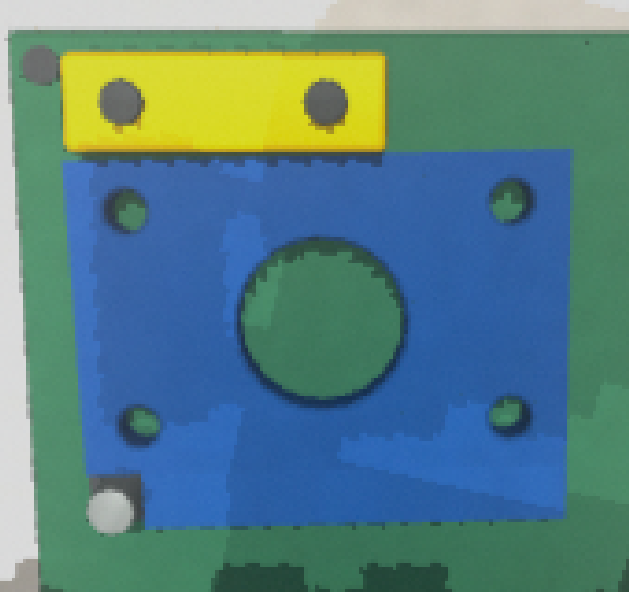

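Everything fits: the plate is over-turned by 1.35° within the peg and fence clearance, touching only the fence's near end. I'll square it with a light nudge on its -x long edge, between the fence's ends.

```bash
python3 - <<'E'
from h import *
np.set_printoptions(suppress=True,precision=4)
s=observe()
for X,z in ((-32,.209),(-32,.009),(-18,.009)):print(rel(s,at(13.7,X,-38),z,13.7))
E
```

```text
[  0.0003  -0.0003  -0.0008 -47.1495 -18.7744  -0.0556]
[  0.0003  -0.0003  -0.0008 -47.2049 -18.8366 199.9444]
[  0.0003  -0.0003  -0.0008 -33.2049 -18.8481 199.9483]
```

play_rows([
  [[0, 0, 0, -24, -10, 0, 0], [0, 0, 0, -47, -19, 0, 0], [0, 0, 0, -47, -19, 50, 0], [0, 0, 0, -47, -19, 105, 0], [0, 0, 0, -47, -19, 155, 0], [0, 0, 0, -47, -19, 190, 0], [0, 0, 0, -47, -19, 200, 0], [0, 0, 0, -47, -19, 200, 0], [0, 0, 0, -42, -19, 200, 0], [0, 0, 0, -38, -19, 200, 0], [0, 0, 0, -35, -19, 200, 0], [0, 0, 0, -33.5, -19, 200, 0], [0, 0, 0, -33.5, -19, 200, 0]],
])

```text
time: 16.18
eef_pos: [0.51, 0.1276, 0.009]
ee_rot: [-3.119, -0.374, 0.0]
contact_force: [-1.6, 0.2, 0.6]
opening: 0.009
finger_force: 0.3
```

play_rows([
  [[0, 0, 0, 0.5, 0, 0, 0], [0, 0, 0, 1, 0, 0, 0], [0, 0, 0, 1, 0, 0, 0]],
])

```text
time: 16.55
eef_pos: [0.5101, 0.1277, 0.0088]
ee_rot: [3.119, 0.374, -0.004]
contact_force: [-4.8, -0.9, 3.4]
opening: 0.002
finger_force: 2.7
```

play_rows([
  [[0, 0, 0, 0.5, 0, 0, 0], [0, 0, 0, 0.8, 0, 0, 0], [0, 0, 0, 0.8, 0, 0, 0]],
])

```text
time: 16.92
eef_pos: [0.5102, 0.1277, 0.0088]
ee_rot: [3.119, 0.375, -0.006]
contact_force: [-8.3, -3.4, 5.5]
opening: 0.009
finger_force: 4.3
```

play_rows([
  [[0, 0, 0, 0.5, 0, 0, 0], [0, 0, 0, 0.8, 0, 0, 0], [0, 0, 0, 0.8, 0, 0, 0]],
])

```text
time: 17.3
eef_pos: [0.5102, 0.1278, 0.0088]
ee_rot: [3.119, 0.375, -0.009]
contact_force: [-11.0, -4.5, 8.5]
opening: 0.009
finger_force: 5.8
```

A firm stop at 12 N. Backing off and looking again.

play_rows([
  [[0, 0, 0, -4, 0, 0, 0], [0, 0, 0, -10, 0, 0, 0], [0, 0, 0, -16, 0, 0, 0], [0, 0, 0, -16, 0, -60, 0], [0, 0, 0, -10, 5, -120, 0], [0, 0, 0, 10, 12, -175, 0], [0, 0, 0, 31, 19, -200, 0], [0, 0, 0, 31, 19, -200, 0], [0, 0, 0, 31, 19, -200, 0]],
])

```text
time: 18.42
eef_pos: [0.5459, 0.1171, 0.2073]
ee_rot: [-3.119, -0.374, 0.005]
contact_force: [-0.8, -0.6, -1.2]
opening: 0.008
finger_force: 0.0
```

```bash
python3 - <<'E'
from h import *
np.set_printoptions(suppress=True,precision=4)
s=observe();im=snapshot('wrist');K,W=cams('wrist',s);print(s['time'],s['eef_pos'])
cv2.imwrite('pics/w6c.png',cv2.resize(im[105:265,230:400,::-1],None,fx=3.7,fy=3.7,interpolation=cv2.INTER_NEAREST))
c=proj(np.array([[*at(13.7,37,-52),.02]]),K,W)[0]
m=comp(blue(im),c); x,e=fit(m,PL,.02,[*PEG,np.radians(13.7)],K,W);print('plate',x[:2],np.degrees(x[2]),e)
E
```

```text
18.425 [0.5459 0.1171 0.2073]
plate [0.5188 0.1678] 15.045483767513703 0.24714792540790248
```

View pics/w6c.png

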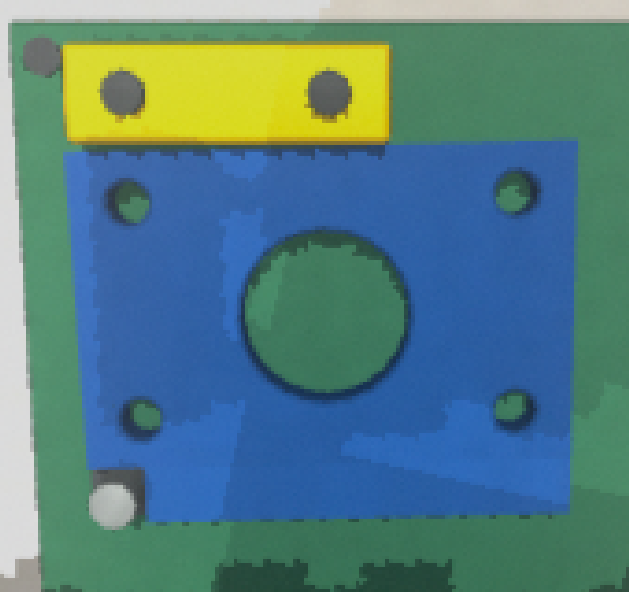

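The plate did not move: squaring it means sliding along the fence, and peg and fence friction lock it. A small push of about 1.8 mm in -y on the +y short end near the fence will turn it back about 1° around the peg region instead.

```bash
python3 - <<'E'
from h import *
np.set_printoptions(suppress=True,precision=4)
s=observe()
for Y,z in ((32,.209),(32,.009),(24,.009),(21,.009)):print(rel(s,at(13.7,68,Y),z,13.7))
E
```

```text
[ -0.0008   0.0033  -0.0002  54.3145 -87.6621  -1.8137]
[ -0.0008   0.0033  -0.0002  54.969  -87.4929 198.1852]
[ -0.0008   0.0033  -0.0002  54.9703 -79.4929 198.1784]
[ -0.0008   0.0033  -0.0002  54.9708 -76.4929 198.1759]
```

play_rows([
  [[0, 0, 0, 27, -44, 0, 0], [0, 0, 0, 54.5, -88, 0, 0], [0, 0, 0, 54.5, -88, 55, 0], [0, 0, 0, 54.5, -88, 110, 0], [0, 0, 0, 54.5, -88, 160, 0], [0, 0, 0, 54.5, -88, 192, 0], [0, 0, 0, 54.5, -88, 198, 0], [0, 0, 0, 54.5, -83, 198, 0], [0, 0, 0, 54.5, -80, 198, 0], [0, 0, 0, 54.5, -80, 198, 0]],
])

```text
time: 19.73
eef_pos: [0.5818, 0.2074, 0.0121]
ee_rot: [-3.119, -0.373, -0.003]
contact_force: [-0.2, 0.4, 0.1]
opening: 0.004
finger_force: 0.0
```

```bash
cat > st.py <<'E'
from h import *
np.set_printoptions(suppress=True,precision=4)
s=observe();a=np.radians(13.7);d=(np.array(s['eef_pos'])[:2]-PEG)*1e3
print(s['time'],'jig XY',d[0]*np.cos(a)+d[1]*np.sin(a),-d[0]*np.sin(a)+d[1]*np.cos(a),s['eef_pos'][2],s['contact_force'])
E
python3 st.py
```

```text
19.725 jig XY 69.91606145358485 23.52798622174297 0.01209776745496114 [-0.1687  0.3773  0.0881]
```

play_rows([
  [[0, 0, 0, 0, 0.7, 0, 0], [0, 0, 0, 0, 1.4, 0, 0], [0, 0, 0, 0, 2, 0, 0], [0, 0, 0, 0, 2.4, 0, 0], [0, 0, 0, 0, 2.4, 0, 0]],
])

```text
time: 20.35
eef_pos: [0.5819, 0.2056, 0.0111]
ee_rot: [-3.119, -0.374, -0.001]
contact_force: [0.3, 1.5, 2.2]
opening: 0.005
finger_force: 1.1
```

```bash
python3 st.py; python3 - <<'E'
from h import *
im=snapshot('scene');K,W=cams('scene')
px=proj(np.array([[*at(13.7,37,-52),.02]]),K,W)[0]
m=comp(blue(im),px);x,e=fit(m,PL,.02,[*PEG,np.radians(14)],K,W);print(m.sum(),x[:2],np.degrees(x[2]),e)
E
```

```text
20.35 jig XY 69.64532498888519 21.692339988226585 0.011104240693501861 [0.3464 1.4884 2.1657]
1415 [0.52063345 0.16560094] 14.06083815256551 0.709321972753732
```

play_rows([
  [[0, 0, 0, 0, 0.4, 0, 0], [0, 0, 0, 0, 0.7, 0, 0], [0, 0, 0, 0, 0.7, 0, 0], [0, 0, 0, 0, -6, 0, 0], [0, 0, 0, 0, -14, 0, 0], [0, 0, 0, 0, -14, -60, 0], [0, 0, 0, -10, 20, -120, 0], [0, 0, 0, -40, 55, -180, 0], [0, 0, 0, -55, 80, -198, 0], [0, 0, 0, -55, 80, -198, 0], [0, 0, 0, -55, 80, -198, 0]],
])

```text
time: 21.78
eef_pos: [0.5469, 0.1152, 0.2081]
ee_rot: [-3.119, -0.374, 0.002]
contact_force: [0.2, 0.5, 0.3]
opening: 0.004
finger_force: 0.0
```

```bash
python3 st.py; python3 - <<'E'
from h import *
for c in ('wrist','scene'):
    s=observe();im=snapshot(c);K,W=cams(c,s)
    if c=='wrist':cv2.imwrite('pics/w7c.png',cv2.resize(im[105:265,230:400,::-1],None,fx=3.7,fy=3.7,interpolation=cv2.INTER_NEAREST))
    px=proj(np.array([[*at(13.7,37,-52),.02]]),K,W)[0]
    m=comp(blue(im),px);x,e=fit(m,PL,.02,[*PEG,np.radians(14)],K,W)
    a=np.radians(13.65);d=(x[:2]-PEG)*1e3
    print(c,m.sum(),np.degrees(x[2]),'origin in jig',d[0]*np.cos(a)+d[1]*np.sin(a),-d[0]*np.sin(a)+d[1]*np.cos(a),e)
E
```

```text
21.775 jig XY 14.258060556279508 -57.83266137173446 0.208138376712371 [0.1892 0.4853 0.2513]
wrist 11293 14.47453375242836 origin in jig -0.4490762656577575 -0.9005316589986154 0.2614498285302891
scene 1479 14.40319354821819 origin in jig -0.5476135898849894 -3.563008966029922 0.5821012479873069
```

View pics/w7c.png

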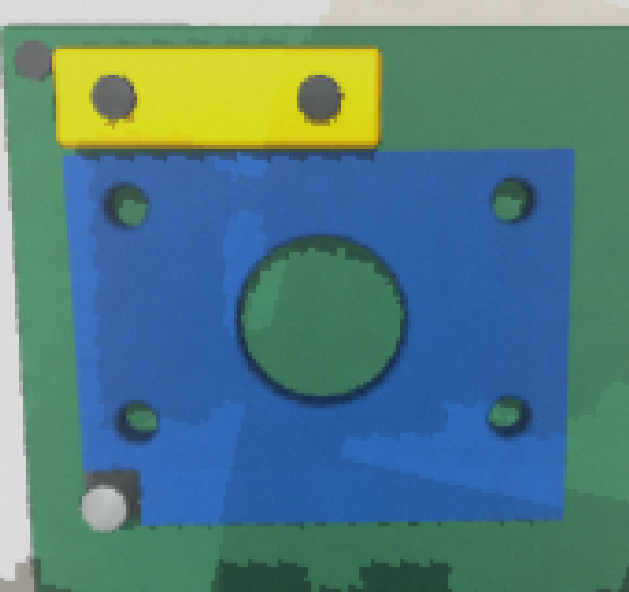

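Over-turn is down to 0.8°, and the peg lock is freed by 0.85 mm. One more light nudge in +x should now lay the edge flat and bring the notch back to the peg.

play_rows([
  [[0, 0, 0, -24, -14, 0, 0], [0, 0, 0, -46, -28, 0, 0], [0, 0, 0, -46, -28, 50, 0], [0, 0, 0, -46, -28, 105, 0], [0, 0, 0, -46, -28, 155, 0], [0, 0, 0, -46, -28, 190, 0], [0, 0, 0, -46, -28, 199, 0], [0, 0, 0, -41, -28, 199, 0], [0, 0, 0, -36, -28, 199, 0], [0, 0, 0, -33.5, -28, 199, 0], [0, 0, 0, -32, -28, 199, 0], [0, 0, 0, -31, -28, 199, 0], [0, 0, 0, -31, -28, 199, 0]],
])

```text
time: 23.5
eef_pos: [0.5093, 0.1344, 0.0101]
ee_rot: [3.119, 0.374, -0.004]
contact_force: [-6.4, -2.1, 4.1]
opening: 0.008
finger_force: 3.1
```

```bash
python3 st.py
```

```text
23.5 jig XY -17.77225734996224 -30.28441327224732 0.01007794869266514 [-6.3992 -2.0795  4.0846]
```

Now X is -17.8, against -18.6 before, with a 7 N stop, so the plate moved as intended. Retreating for one last check.

play_rows([
  [[0, 0, 0, -5, 0, 0, 0], [0, 0, 0, -15, 0, 0, 0], [0, 0, 0, -15, 0, -60, 0], [0, 0, 0, -8, 7, -120, 0], [0, 0, 0, 10, 16, -175, 0], [0, 0, 0, 31, 28, -199, 0], [0, 0, 0, 31, 28, -199, 0], [0, 0, 0, 31, 28, -199, 0]],
])

```text
time: 24.5
eef_pos: [0.5459, 0.1147, 0.2074]
ee_rot: [-3.119, -0.374, 0.005]
contact_force: [-0.1, -1.0, 0.6]
opening: 0.006
finger_force: 0.0
```

```bash
python3 - <<'E'
from h import *
for c in ('wrist',):
    s=observe();im=snapshot(c);K,W=cams(c,s)
    px=proj(np.array([[*at(13.7,37,-52),.02]]),K,W)[0]
    m=comp(blue(im),px);x,e=fit(m,PL,.02,[*PEG,np.radians(14)],K,W)
    a=np.radians(13.65);d=(x[:2]-PEG)*1e3
    print(s['time'],c,m.sum(),np.degrees(x[2]),'origin in jig',d[0]*np.cos(a)+d[1]*np.sin(a),-d[0]*np.sin(a)+d[1]*np.cos(a),e)
E
```

```text
24.5 wrist 11391 14.031203687818065 origin in jig 0.6229580106407787 -0.7066427167796265 0.23009685268396657
```

The over-turn is now about 0.4°, the notch is within 1 mm of its place at the peg, and the arm is clear. Handing in.

```bash
python3 -c "
from bench import *
print(close_job())"
```

```text
the job is handed in; nothing more can be done
None
```

The job is handed in at about 24.5 s: the blue plate's long edge lies along the fence to within about 0.4° by my measurement, with the notch within about 1 mm of its place at the peg. The far-corner push over-turned it by about 1.35°, so I squared it with light nudges on its -x long edge and +y short end. The spare plate was not touched.

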